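# Hang the mixing paddle plumb in its drip stand

### The job

Pick the steel mixing paddle up by the cross pin in its head, and up in the air let it swing down between your fingers until it hangs still and plumb, head up. Then hang it in the fork of the drip stand, its collar resting flat on the two tines behind their raised tips, and let go. Leave the other things on the bench where they are.

Things in the scene. Friction and masses are not known exactly. Their poses are not given: they have to be found in the camera images.
- paddle: Mixing paddle, 177 mm long, 0.11 kg, lying on the worktop. Origin: middle of the cross pin, 13 mm up as it lies. x: along the shaft to the head's end; y: along the pin. Pin 8 mm thick, 24 mm long, flat ends 5 mm out of the 14 mm head, which ends 12 mm beyond the pin. Held by the pin's ends it swings about the pin at 3 to 5 N of grip; at 40 N it keeps level. Plumb, head up: x points up.
- paddle_collar (a point): Centre of the underside of the paddle's collar (disc, 26 mm diameter, 5 mm thick), on the axis of the 8 mm shaft, 50 mm from the cross pin along the paddle's -x. This face rests on the tines. A thin black seal (13 mm) below it is for show only.
- paddle_blade (a point): Middle of the paddle's heavy blade cage, 140 mm from the cross pin along the paddle's -x. The cage is 44 mm wide along the pin, 26 mm high and 50 mm long (115 to 165 mm from the pin).
- stand: Steel drip stand fixed to the worktop. Origin on the worktop below the seat of its fork. Its -x axis points out of the fork's mouth, where the shaft enters sideways. Base plate 150x110x10 mm, from 45 mm in front of the origin to 105 mm behind; post 14x30 mm, 71 mm behind the origin. Nothing rises more than 5 mm above the tines.
- fork_seat (a point): Closed end of the fork's slot: here stands the shaft's axis when fully in, at the tines' top, 170 mm up. Axes as the stand's. Slot 13 mm wide; tines 12 mm wide, 6 mm thick; tips raised 5 mm from 35 to 46 mm in front of the seat, then flared, to 62 mm. So the shaft goes in with the collar's underside over 5 mm above the tines and is then lowered.
- screwdriver: Bystander: the slim green precision screwdriver, 14x132x14 mm; origin at the centre of its underside. Leave it alone.
- mandrel_white: Bystander: the small mandrel with a white wheel, 25x59x25 mm; origin at the centre of its underside. Leave it alone.
- gauge: Bystander: the small black thickness gauge, 14x60x8 mm; origin at the centre of its underside. Leave it alone.
- stone_model: Bystander: the yellow stone model of a dental arch, 39x74x35 mm; origin at the centre of its underside. Leave it alone.
- wax_block: Bystander: the red wax block, 36x60x16 mm; origin at the centre of its underside. Leave it alone.

How it is judged:
By the outcome, as a careful person would: the job done as asked, in the order asked, and still so for the second after the job is handed in, with the robot touching nothing.
It also fails if it takes over 48 s, if anything falls off the work surface, if the arm or the gripper's body presses on something with over 40 N, if the wrist force passes 120 N, or if a joint passes its speed limit or range.

### The arm

A 6-joint arm with a two-finger parallel gripper is mounted at the origin on a cart in front of the work surface, level with it; the furniture and walls round the work are solid. World frame = base frame: x ahead of the robot, y to its left, z up, the work surface at z = 0. Lengths are in m, angles in degrees, forces in N, time in s.
With the tool pointing down it reaches from about 0.425 to 1.125 m from the base axis. Payload 14.9 kg.
Tool frame: the origin (TCP) lies on the centre line of the jaws, within the pads' length; the fingertips stand 19 mm ahead of it and the grasp point (between the pads) is the TCP (arm.tip_extent is the distance from the TCP to the fingertips, in m); z points along the fingers, y is the line along which they close (so a half turn about z gives the same grasp; the last joint's range is limited). The gripper opens to 91 mm and grips with 3 to 60 N. Pads are 32 mm wide; open, the fingers measure 118 mm over their backs; the gripper's body (76 mm by 178 mm) begins 60 mm behind the grasp point.
Start: joints at [67.133, 21.709, 99.362, -0, 58.929, -1.908], TCP at [0.25, 0.654, 0.2] pointing down, gripper open.
Joint ranges: [-158.91, 158.91], [-42.39, 125.64], [0.06, 152.35], [-60.88, 240.88], [17.5, 164.5], [-176.32, 176.32]. Speed limits (degrees/s): [108.29, 108.29, 136.94, 180, 180, 180].

### API

Orientations are given as [roll, pitch, yaw] about the fixed x, y, z axes, in that order (R = Rz(yaw) Ry(pitch) Rx(roll)).
In Python, from workcell import arm, grab_frame, calibration, search_frame, masks_of, mark_of gives the robot as it stands.
- The arm moves only by the tool servo_tool, never from a script. Its argument "steps" is a list of rows, each an object with "delta_pos": the shift along the world's x, y, z in cm, a list of three; "delta_rot": the turn, a rotation vector about the world's x, y, z in rad, a list of three; "hand": the finger opening in cm, from 0 to 9.12. A call has 1 to 20 rows; each row shifts and turns the commanded pose from where the row before left it; what a row does not reach is not made up. A row lasts 1/12 s, in which the tool goes at most 41.7 mm and 7.16 degrees, less where a joint would pass 70% of its speed; a pose out of reach is approached as far as the arm can. A call is refused whole if a number of a shift passes 4.17 or a number of a turn 0.125, either way. A call with a gripper value outside its range is refused whole. The fingers move at their own pace and stop on an object; "grip_force" is the grip in N (left out, the last holds). Time passes only in rows, so rows that do not move let the fingers close. It gives the time, the measured TCP pose, the force, the opening and the grip force at its end, in the units of the state.
- arm.get_state(): the state, without advancing time (a new reading comes with each control period).
- grab_frame(name): name is "scene" or "top"; returns the picture (420x560x3 uint8, red, green, blue); there is no depth.
- calibration(name): a dict with "intrinsics" (3x3 intrinsics, pixels), "k1" (the pictures are not rectified: a ray, as slopes to the right and down, at radius r is drawn at 1 + k1 r^2 times it, then the intrinsics apply), "world_to_cam" (4x4, takes a point from world to camera coordinates). Camera axes: x right, y up, looking along -z (the intrinsics and any distortion apply to the point x, -y, -z); pixel columns grow to the right and rows downward; lengths in m; the calibration is good to about 2 mm. A picture is of the moment at which its call begins. calibration takes no time and is no camera call.
- arm.finish_job(): hands the job in; it is judged then, once.
Trained networks look in the newest picture that a camera, given by its name, has taken for a name from the list of things; names that differ only in an ending like _2 or _b are one class to them, and where a whole thing is asked for, a point or a joint stands for the part that bears it (a point fixed in the world has none). Each returns a list of dicts, best first, with "score" (0 to 1); they miss things now and then, are a little off and sometimes report something else, mostly with a low value. They report only what shows in the picture. A call takes as long as a camera call.
- search_frame(label, camera): "position" ([x, y, z] in m, in the coordinates of the camera as it stood for that picture, good to about 4 mm: the middle of the surface that is visible of it).
- masks_of(label, camera): "pixels" (420x560 bool, what is visible of it).
- mark_of(label, camera): "position" ([x, y, z] in m, in the coordinates of the camera as it stood for that picture, good to about 4 mm: a listed point, or the origin of a listed thing).
The state is a dict: "time_s": time; "joint_pos": joint angles; "qvel": joint speeds; "joint_torque": joint torques, N m; "tcp_pos": TCP position; "tool_rot": TCP orientation; "ft_force": force on the tool from outside, world axes, zero at the start; "ft_torque": the same for the moment, N m; "finger_gap": finger opening in m; "gripper_force": force on a finger pad.
Only numpy, scipy, OpenCV 4.12 (cv2) and the standard library are available. Lean on these libraries where they do the work, as an engineer would, in place of code of your own. Each camera call takes 0.05 s, during which the arm holds its last target. There are 200 camera calls.

## Working session

There is one attempt and no reset: what is moved stays moved. The work goes in short steps, Python scripts to look and compute and a tool call to move; the robot and the scene stay as the last step left them, time stands still between calls to the robot, and variables do not carry over. Pictures are saved under pics/ and viewed, at most 12 in all, crops included, and the job is handed in when it is done.

Besides the shell and the picture viewer there is one more tool, called after "Request:" in YAML: its name, and indented under it one key for each argument. servo_tool: Moves the arm, as the interface text tells. Its arguments: {"type":"object","properties":{"steps":{"type":"array"},"grip_force":{"type":"number"}},"required":["steps"]}

```bash
mkdir -p pics; cat > h.py <<'E'
import numpy as np, cv2
from workcell import arm, grab_frame, calibration, search_frame, masks_of, mark_of
def w(p,c):
    T=np.linalg.inv(np.array(calibration(c)["world_to_cam"])); return (T@np.r_[p,1])[:3]
def ray(px,c,z):
    k=calibration(c); K=np.array(k["intrinsics"]); a=np.linalg.solve(K,[px[0],px[1],1])[:2]; u=a.copy()
    for _ in range(20): u=a/(1+k["k1"]*(u@u))
    T=np.linalg.inv(np.array(k["world_to_cam"])); d=T[:3,:3]@np.array([u[0],-u[1],-1]); o=T[:3,3]
    return o+d*(z-o[2])/d[2]
def save(im,n): cv2.imwrite("pics/"+n,im[:,:,::-1])
E
python3 - <<'E'
from h import *
np.set_printoptions(precision=4,suppress=True)
for c in("top","scene"):
    save(grab_frame(c),c+"0.png")
    print(c,"cam at",w([0,0,0],c))
    for l in("paddle","paddle_collar","paddle_blade","stand","fork_seat"):
        r=mark_of(l,c); print(l,[(w(d["position"],c),round(d["score"],2)) for d in r[:2]])
print(arm.get_state())
E
```

```text
top cam at [ 0.3135 -0.0487  1.4446]
paddle [(array([0.5521, 0.2868, 0.0121]), 0.77)]
paddle_collar [(array([0.5984, 0.304 , 0.0168]), 0.83)]
paddle_blade [(array([0.6729, 0.3466, 0.0107]), 0.76)]
stand [(array([ 0.6103, -0.1436, -0.0038]), 0.8), (array([0.6518, 0.0559, 0.0054]), 0.64)]
fork_seat [(array([ 0.609 , -0.1429,  0.1746]), 0.96)]
scene cam at [-0.0209 -0.4858  0.8147]
paddle [(array([0.5587, 0.2831, 0.0119]), 0.54)]
paddle_collar [(array([0.6036, 0.3085, 0.0117]), 0.62)]
paddle_blade [(array([0.6815, 0.3485, 0.0113]), 0.79)]
stand [(array([ 0.6152, -0.1426,  0.0018]), 0.98)]
fork_seat [(array([ 0.6175, -0.143 ,  0.1706]), 0.71)]
{'time_s': 0.6, 'joint_pos': array([67.132 , 21.7088, 99.3626,  0.0002, 58.9297, -1.9091]), 'qvel': array([ 0.0707, -0.0814, -0.072 , -0.0154,  0.1024, -0.0173]), 'joint_torque': array([  0.0008, -76.3368, -43.4616,   0.0651,   0.039 ,  -0.    ]), 'tcp_pos': array([0.2504, 0.6537, 0.1995]), 'tool_rot': array([-179.9989,   -0.0002,  159.0411]), 'ft_force': array([ 0.1618, -0.0954, -0.3009]), 'ft_torque': array([-0.0114, -0.0619,  0.0048]), 'gripper_force': 0.0, 'finger_gap': 0.09115622418398582}
```

View pics/top0.png

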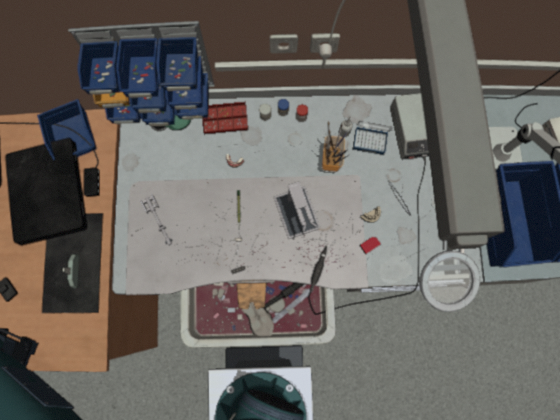

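View pics/scene0.png

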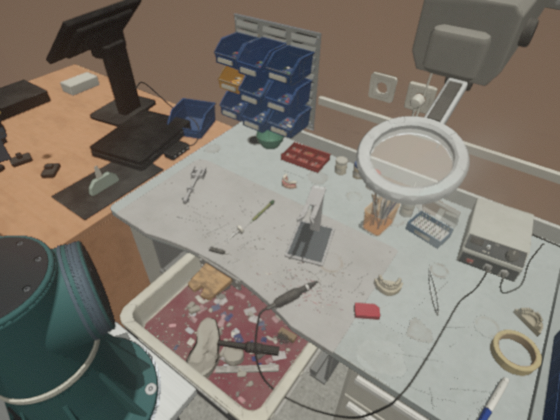

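```bash
python3 - <<'E'
from h import *
im=cv2.imread("pics/top0.png"); im2=cv2.imread("pics/scene0.png")
a=cv2.resize(im[190:250,135:185],None,fx=8,fy=8,interpolation=cv2.INTER_CUBIC)
b=cv2.resize(im[175:245,265:325],None,fx=6.857,fy=6.857,interpolation=cv2.INTER_CUBIC)
cv2.imwrite("pics/c1.png",cv2.hconcat([a,cv2.resize(b,(390,480))]))
cv2.imwrite("pics/c2.png",cv2.resize(im2[160:270,175:345],None,fx=4.7,fy=4.7,interpolation=cv2.INTER_CUBIC))
np.set_printoptions(precision=4,suppress=True)
grab_frame("top")
for l in("paddle","stand","fork_seat"):
    r=masks_of(l,"top")
    if r:
        m=r[0]["pixels"]; ys,xs=np.nonzero(m); P=np.array([ray((x,y),"top",.012 if l=="paddle" else .17 )[:2] for x,y in zip(xs,ys)])
        u,s,v=np.linalg.svd(P-P.mean(0)); print(l,len(xs),P.mean(0),v[0],np.degrees(np.arctan2(v[0][1],v[0][0])),(xs.min(),xs.max(),ys.min(),ys.max()))
for l in ("screwdriver","gauge","mandrel_white"):print(l,[w(d["position"],"top") for d in mark_of(l,"top")[:1]])
E
```

```text
paddle 318 [0.6407 0.3268] [-0.9026 -0.4305] -154.49793441670872 (np.int64(142), np.int64(171), np.int64(195), np.int64(244))
stand 1571 [ 0.6058 -0.1261] [-0.9746 -0.2239] -167.05954388575967 (np.int64(275), np.int64(318), np.int64(182), np.int64(238))
fork_seat 1552 [ 0.6058 -0.1253] [-0.9755 -0.2198] -167.30097454465655 (np.int64(275), np.int64(318), np.int64(182), np.int64(237))
screwdriver [array([0.6494, 0.0519, 0.0008])]
gauge [array([ 0.6115, -0.1443,  0.0004])]
mandrel_white [array([0.5308, 0.0604, 0.0015])]
```

View pics/c1.png

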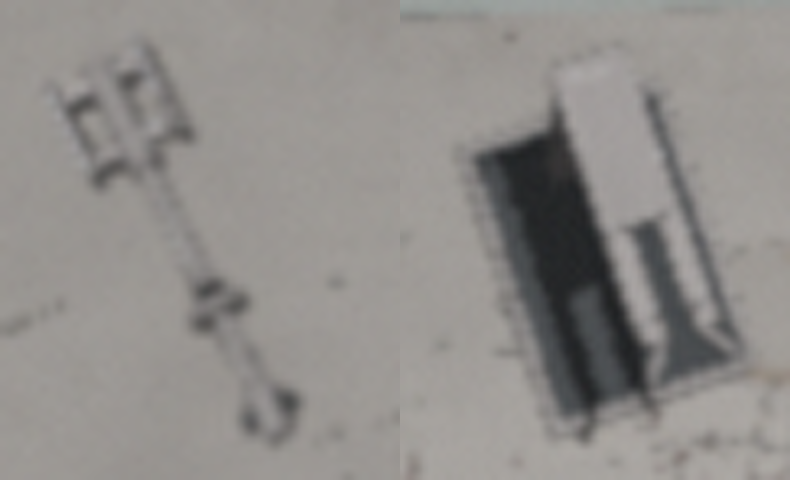

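View pics/c2.png

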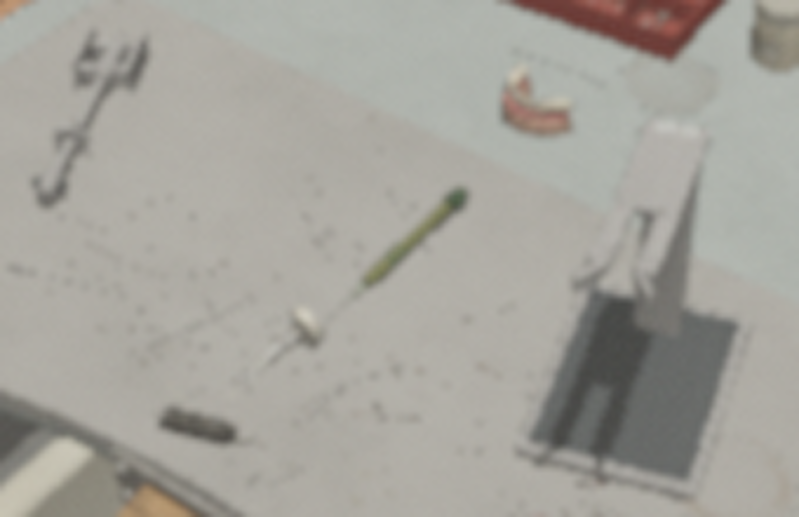

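```bash
python3 - <<'E'
from h import *
np.set_printoptions(precision=4,suppress=True)
A=lambda x,y,z:ray((135+x/8-.44,190+y/8-.44),"top",z)
S=lambda x,y,z:ray((265+(x-400)/6.5-.42,175+y/6.857-.42),"top",z)
an=lambda d:np.degrees(np.arctan2(d[1],d[0]))
pin=A(270,408,.013);bl=A(128,112,.02);sh=A(150,170,.013);col=A(218,306,.013);end=A(268,440,.013)
print(pin,col,bl,an(pin-bl),an(pin-sh),an(end-sh),np.linalg.norm(end-pin))
s=S(645,222,.17);m=S(697,360,.17); print(s,m,an(s-m),np.linalg.norm(s-m))
# tines: left inner/outer edges, post top edges
for a,b in(((560,95),(655,375)),((628,225),(660,330)),((660,220),(692,320)),((480,155),(555,425)),):
  print(an(S(*a,.17)-S(*b,.17)))
E
```

```text
[0.5556 0.2821 0.013 ] [0.5982 0.3044 0.013 ] [0.6791 0.3422 0.02  ] -154.05570086229693 -152.60969911996872 -155.61259015694253 0.013086996945108835
[ 0.617  -0.1441  0.17  ] [ 0.5566 -0.1646  0.17  ] 18.732287131671296 0.06374987858567001
16.909096680879617
14.984861225881374
15.676530145688092
14.019073102487454
```

Request:
servo_tool:
  steps:
    - {"delta_pos": [2.18, -2.64, 0], "delta_rot": [0, 0, 0.0592], "hand": 6}
    - {"delta_pos": [2.18, -2.64, 0], "delta_rot": [0, 0, 0.0592], "hand": 6}
    - {"delta_pos": [2.18, -2.64, 0], "delta_rot": [0, 0, 0.0592], "hand": 6}
    - {"delta_pos": [2.18, -2.64, 0], "delta_rot": [0, 0, 0.0592], "hand": 6}
    - {"delta_pos": [2.18, -2.64, -1], "delta_rot": [0, 0, 0.0592], "hand": 6}
    - {"delta_pos": [2.18, -2.64, -1], "delta_rot": [0, 0, 0.0592], "hand": 6}
    - {"delta_pos": [2.18, -2.64, -1], "delta_rot": [0, 0, 0.0592], "hand": 6}
    - {"delta_pos": [2.18, -2.64, -1], "delta_rot": [0, 0, 0.0592], "hand": 6}
    - {"delta_pos": [2.18, -2.64, -1], "delta_rot": [0, 0, 0.0592], "hand": 6}
    - {"delta_pos": [2.18, -2.64, -1], "delta_rot": [0, 0, 0.0592], "hand": 6}
    - {"delta_pos": [2.18, -2.64, -1], "delta_rot": [0, 0, 0.0592], "hand": 6}
    - {"delta_pos": [2.18, -2.64, -1], "delta_rot": [0, 0, 0.0592], "hand": 6}
    - {"delta_pos": [2.18, -2.64, -1], "delta_rot": [0, 0, 0.0592], "hand": 6}
    - {"delta_pos": [2.18, -2.64, -1], "delta_rot": [0, 0, 0.0592], "hand": 6}
    - {"delta_pos": [0, 0, 0], "delta_rot": [0, 0, 0], "hand": 6}
    - {"delta_pos": [0, 0, 0], "delta_rot": [0, 0, 0], "hand": 6}
  grip_force: 40

```text
time_s: 2.28
tcp_pos: [0.5562, 0.2827, 0.099]
tool_rot: [180.0, -0.0, -153.6]
ft_force: [-0.1, 0.2, -0.1]
finger_gap: 0.0599
gripper_force: 0.0
```

```bash
python3 - <<'E'
from h import *
a=grab_frame("scene"); b=grab_frame("top")
a=a[150:250,135:255]; b=b[185:260,130:220]
a=cv2.resize(a,(400,333),interpolation=2); b=cv2.resize(b,(400,333),interpolation=2)
save(cv2.hconcat([a,b]),"c3.png")
E
```

```text
(no output)
```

View pics/c3.png

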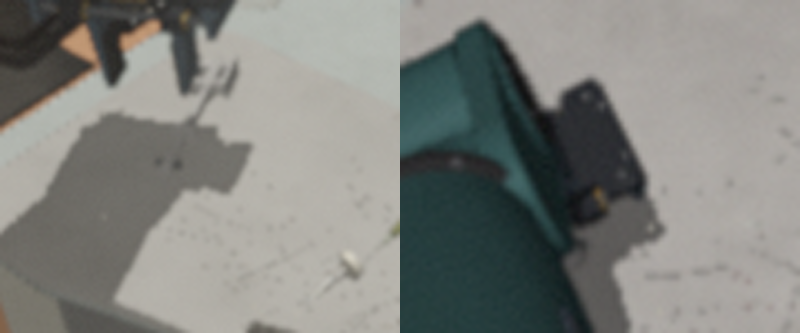

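The crop shows the open fingers at (115,75)/(185,80), well above the paddle, with its pin head in the gripper's shadow near (170,160). That fits the estimate, so I'm descending.

Request:
servo_tool:
  steps:
    - {"delta_pos": [-0.05, 0.1, -1.6], "delta_rot": [0, 0, 0], "hand": 6}
    - {"delta_pos": [0, 0, -1.6], "delta_rot": [0, 0, 0], "hand": 6}
    - {"delta_pos": [0, 0, -1.6], "delta_rot": [0, 0, 0], "hand": 6}
    - {"delta_pos": [0, 0, -1.2], "delta_rot": [0, 0, 0], "hand": 6}
    - {"delta_pos": [0, 0, -0.9], "delta_rot": [0, 0, 0], "hand": 6}
    - {"delta_pos": [0, 0, -0.85], "delta_rot": [0, 0, 0], "hand": 6}
    - {"delta_pos": [0, 0, 0], "delta_rot": [0, 0, 0], "hand": 5}
    - {"delta_pos": [0, 0, 0], "delta_rot": [0, 0, 0], "hand": 4}
    - {"delta_pos": [0, 0, 0], "delta_rot": [0, 0, 0], "hand": 3.5}
    - {"delta_pos": [0, 0, 0], "delta_rot": [0, 0, 0], "hand": 3}
    - {"delta_pos": [0, 0, 0], "delta_rot": [0, 0, 0], "hand": 2.6}
    - {"delta_pos": [0, 0, 0], "delta_rot": [0, 0, 0], "hand": 2}
    - {"delta_pos": [0, 0, 0], "delta_rot": [0, 0, 0], "hand": 2}
    - {"delta_pos": [0, 0, 0], "delta_rot": [0, 0, 0], "hand": 2}
    - {"delta_pos": [0, 0, 0], "delta_rot": [0, 0, 0], "hand": 2}
  grip_force: 40

```text
time_s: 3.63
tcp_pos: [0.5551, 0.2851, 0.0221]
tool_rot: [-180.0, 0.0, -153.5]
ft_force: [-0.5, -0.6, 0.4]
finger_gap: 0.0201
gripper_force: 0.0
```

```bash
python3 - <<'E'
from h import *
np.set_printoptions(precision=4,suppress=True)
a=grab_frame("scene")
for l in("paddle","paddle_collar","paddle_blade"):print(l,[(w(d["position"],"scene"),d["score"]) for d in mark_of(l,"scene")[:2]])
print(arm.get_state()["finger_gap"],arm.get_state()["gripper_force"])
a=cv2.convertScaleAbs(a[150:240,150:270],alpha=1.6)
save(cv2.resize(a,(800,600),interpolation=2),"c4.png")
E
```

```text
paddle [(array([0.5605, 0.2821, 0.0093]), 0.55)]
paddle_collar [(array([0.6021, 0.3078, 0.0129]), 0.64)]
paddle_blade [(array([0.6799, 0.3492, 0.011 ]), 0.4)]
0.020103314709142152 0.0
```

View pics/c4.png

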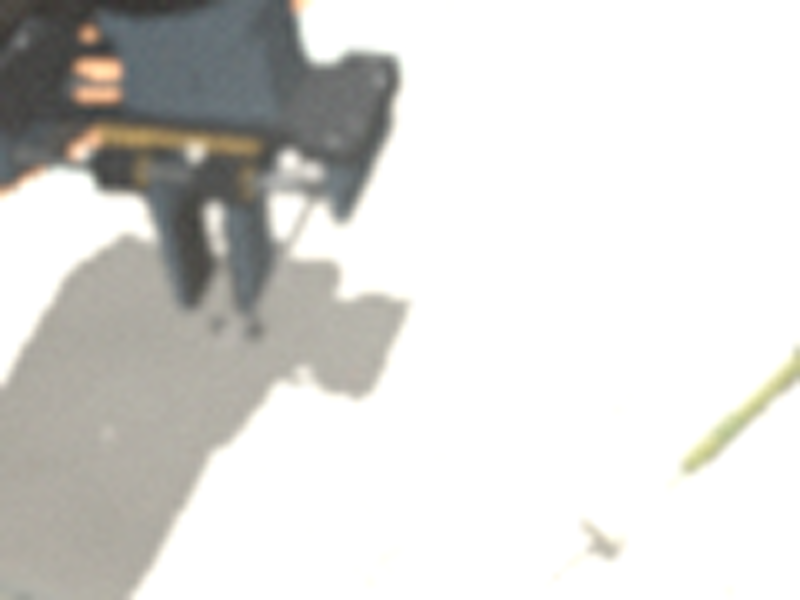

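```bash
python3 - <<'E'
from h import *
np.set_printoptions(precision=4,suppress=True)
f=lambda x,y,z:ray((150+x/6.667-.42,150+y/6.667-.42),"scene",z)
for p in((215,325),(252,328),(233,326)): print("pin",f(*p,.013))
for p in((187,305),(245,307)): print("tip",f(*p,.003))
t=np.array([.5551,.2851]);ux=np.array([np.cos(np.radians(26.5)),np.sin(np.radians(26.5))]);uy=np.array([-ux[1],ux[0]])
for sx in(-16,0,16):
  for sy in(-10,10):print(sx,sy,t+(ux*sx+uy*sy)/1000)
E
```

```text
pin [0.5519 0.2935 0.013 ]
pin [0.5608 0.2775 0.013 ]
pin [0.5565 0.286  0.013 ]
tip [0.5614 0.3253 0.003 ]
tip [0.5772 0.3012 0.003 ]
-16 -10 [0.5452 0.269 ]
-16 10 [0.5363 0.2869]
0 -10 [0.5596 0.2762]
0 10 [0.5506 0.294 ]
16 -10 [0.5739 0.2833]
16 10 [0.565  0.3012]
```

```bash
python3 - <<'E'
from h import *
print(arm.tip_extent, [a for a in dir(arm) if a[0]!='_'])
E
```

```text
0.019 ['IKError', 'finish_job', 'get_state', 'tip_extent']
```

Request:
servo_tool:
  steps:
    - {"delta_pos": [0, 0, 0], "delta_rot": [0, 0, 0], "hand": 4.5}
    - {"delta_pos": [0, 0, 0], "delta_rot": [0, 0, 0], "hand": 4.5}
    - {"delta_pos": [0, 0, 0], "delta_rot": [0, 0, 0], "hand": 4.5}
    - {"delta_pos": [0, 0, 0], "delta_rot": [0, 0, 0], "hand": 4.5}
    - {"delta_pos": [0, 0, -0.1], "delta_rot": [0, 0, 0], "hand": 4.5}
    - {"delta_pos": [0, 0, -0.1], "delta_rot": [0, 0, 0], "hand": 4.5}
    - {"delta_pos": [0, 0, 0], "delta_rot": [0, 0, 0], "hand": 4.5}

```text
time_s: 4.42
tcp_pos: [0.555, 0.2851, 0.0198]
tool_rot: [180.0, -0.0, -153.5]
ft_force: [-0.5, -0.4, 0.0]
finger_gap: 0.045
gripper_force: 0.0
```

Request:
servo_tool:
  steps:
    - {"delta_pos": [0, 0, -0.1], "delta_rot": [0, 0, 0], "hand": 4.5}
    - {"delta_pos": [0, 0, -0.1], "delta_rot": [0, 0, 0], "hand": 4.5}
    - {"delta_pos": [0, 0, 0], "delta_rot": [0, 0, 0], "hand": 4.5}

```text
time_s: 4.67
tcp_pos: [0.555, 0.285, 0.0178]
tool_rot: [180.0, -0.0, -153.5]
ft_force: [0.9, 0.5, -0.0]
finger_gap: 0.045
gripper_force: 0.0
```

```bash
python3 - <<'E'
from h import *
np.set_printoptions(precision=4,suppress=True)
print(arm.get_state())
a=grab_frame("scene")
a=cv2.convertScaleAbs(a[160:220,150:230],alpha=1.4)
save(cv2.resize(a,(800,600),interpolation=2),"c5.png")
E
```

```text
{'time_s': 4.6667, 'joint_pos': array([ 25.0452,  29.904 , 110.9742,   0.0002,  39.1401, -91.4795]), 'qvel': array([ 0.0494, -0.0928,  0.0383, -0.0527,  0.2359, -0.0899]), 'joint_torque': array([  0.0009, -74.9597, -30.7519,  -0.0241,   0.0305,  -0.0003]), 'tcp_pos': array([0.555 , 0.285 , 0.0178]), 'tool_rot': array([ 179.9994,   -0.0183, -153.4755]), 'ft_force': array([ 0.9329,  0.501 , -0.0313]), 'ft_torque': array([ 0.0611,  0.0342, -0.0406]), 'gripper_force': 0.0, 'finger_gap': 0.044984052849650014}
```

View pics/c5.png

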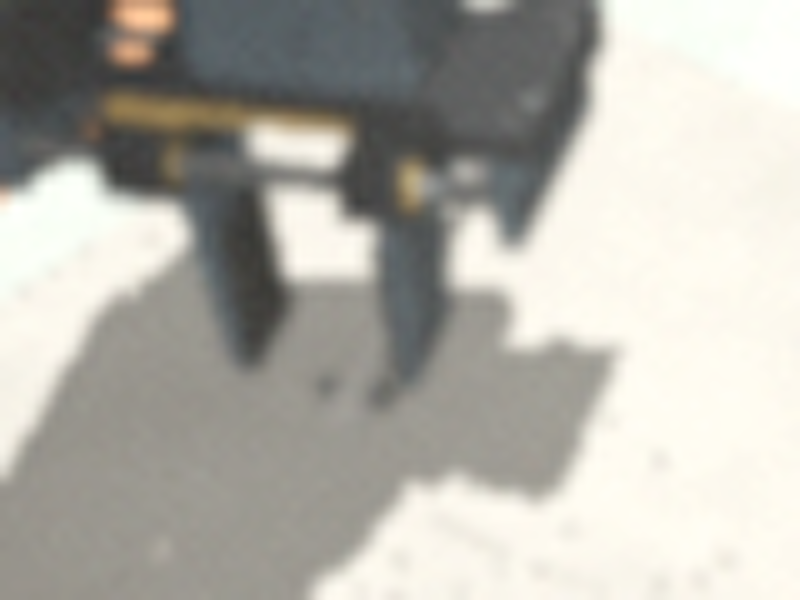

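```bash
cat >> h.py <<'E'
def proj(P,c):
    k=calibration(c); q=(np.array(k["world_to_cam"])@np.r_[P,1])[:3]; u=np.array([q[0],-q[1]])/-q[2]; u=u*(1+k["k1"]*(u@u)); K=np.array(k["intrinsics"]); return K[0,0]*u[0]+K[0,2],K[1,1]*u[1]+K[1,2]
E
python3 - <<'E'
from h import *
np.set_printoptions(precision=1,suppress=True)
t=np.array([.555,.285]);a=np.radians(26.5);ux=np.array([np.cos(a),np.sin(a)]);uy=np.array([-ux[1],ux[0]])
for z in(0,.01,.02,.03):
  r=[]
  for sy in(22.5,-22.5,-36):
    for sx in(-16,16):
      u=proj(np.r_[t+(ux*sx+uy*sy)/1000,z],"scene"); r.append(((u[0]-150)*10,(u[1]-160)*10))
  print(z,np.array(r).tolist() if 0 else np.array(r).round(0).ravel())
for s in(12,-12):
  u=proj(np.r_[t+uy*s/1000,.013],"scene");print((u[0]-150)*10,(u[1]-160)*10)
E
```

```text
0 [267. 444. 301. 379. 401. 459. 433. 394. 442. 464. 473. 399.]
0.01 [261. 420. 296. 356. 397. 436. 429. 371. 437. 441. 469. 376.]
0.02 [256. 397. 291. 332. 392. 412. 424. 347. 433. 417. 465. 352.]
0.03 [250. 373. 285. 308. 387. 388. 420. 324. 428. 393. 460. 328.]
308.3008670368912 384.22505366864357
379.9811498548496 392.48152867808443
```

The fingertips at (245,365) and (405,380) match z≈0.03 in the camera model, not about 0. The pin at (345,388) is right below the TCP in xy. So the tips sit about 30 mm higher than the stated TCP and extent imply. I'll go down further with force checks.

Request:
servo_tool:
  steps:
    - {"delta_pos": [0, 0, -0.4], "delta_rot": [0, 0, 0], "hand": 4.5}
    - {"delta_pos": [0, 0, -0.4], "delta_rot": [0, 0, 0], "hand": 4.5}
    - {"delta_pos": [0, 0, -0.4], "delta_rot": [0, 0, 0], "hand": 4.5}
    - {"delta_pos": [0, 0, -0.2], "delta_rot": [0, 0, 0], "hand": 4.5}
    - {"delta_pos": [0, 0, 0], "delta_rot": [0, 0, 0], "hand": 4.5}

```text
time_s: 5.13
tcp_pos: [0.5547, 0.2849, 0.0033]
tool_rot: [180.0, -0.1, -153.5]
ft_force: [0.0, 0.2, -0.4]
finger_gap: 0.0451
gripper_force: 0.0
```

Request:
servo_tool:
  steps:
    - {"delta_pos": [0, 0, -0.15], "delta_rot": [0, 0, 0], "hand": 4.5}
    - {"delta_pos": [0, 0, -0.15], "delta_rot": [0, 0, 0], "hand": 4.5}
    - {"delta_pos": [0, 0, 0], "delta_rot": [0, 0, 0], "hand": 4.5}

```text
time_s: 5.38
tcp_pos: [0.555, 0.285, 0.0008]
tool_rot: [-180.0, -0.0, -153.5]
ft_force: [-0.4, -0.2, 0.5]
finger_gap: 0.0452
gripper_force: 0.0
```

Request:
servo_tool:
  steps:
    - {"delta_pos": [0, 0, -0.2], "delta_rot": [0, 0, 0], "hand": 4.5}
    - {"delta_pos": [0, 0, -0.2], "delta_rot": [0, 0, 0], "hand": 4.5}
    - {"delta_pos": [0, 0, -0.1], "delta_rot": [0, 0, 0], "hand": 4.5}
    - {"delta_pos": [0, 0, 0], "delta_rot": [0, 0, 0], "hand": 4.5}

```text
time_s: 5.72
tcp_pos: [0.5549, 0.285, -0.0042]
tool_rot: [-180.0, -0.0, -153.5]
ft_force: [0.2, -0.4, 0.3]
finger_gap: 0.0448
gripper_force: 0.0
```

Request:
servo_tool:
  steps:
    - {"delta_pos": [0, 0, -0.1], "delta_rot": [0, 0, 0], "hand": 4.5}
    - {"delta_pos": [0, 0, -0.1], "delta_rot": [0, 0, 0], "hand": 4.5}
    - {"delta_pos": [0, 0, 0], "delta_rot": [0, 0, 0], "hand": 4.5}

```text
time_s: 5.97
tcp_pos: [0.555, 0.2851, -0.0061]
tool_rot: [-180.0, -0.0, -153.5]
ft_force: [0.4, -0.1, 0.7]
finger_gap: 0.045
gripper_force: 0.0
```

Request:
servo_tool:
  steps:
    - {"delta_pos": [0, 0, -0.1], "delta_rot": [0, 0, 0], "hand": 4.5}
    - {"delta_pos": [0, 0, -0.1], "delta_rot": [0, 0, 0], "hand": 4.5}
    - {"delta_pos": [0, 0, 0], "delta_rot": [0, 0, 0], "hand": 4.5}

```text
time_s: 6.22
tcp_pos: [0.555, 0.2851, -0.0082]
tool_rot: [180.0, -0.0, -153.5]
ft_force: [0.3, -0.1, -0.1]
finger_gap: 0.0447
gripper_force: 0.0
```

Request:
servo_tool:
  steps:
    - {"delta_pos": [0, 0, -0.1], "delta_rot": [0, 0, 0], "hand": 4.5}
    - {"delta_pos": [0, 0, 0], "delta_rot": [0, 0, 0], "hand": 3.5}
    - {"delta_pos": [0, 0, 0], "delta_rot": [0, 0, 0], "hand": 3}
    - {"delta_pos": [0, 0, 0], "delta_rot": [0, 0, 0], "hand": 2.7}
    - {"delta_pos": [0, 0, 0], "delta_rot": [0, 0, 0], "hand": 2.4}
    - {"delta_pos": [0, 0, 0], "delta_rot": [0, 0, 0], "hand": 2.0}
    - {"delta_pos": [0, 0, 0], "delta_rot": [0, 0, 0], "hand": 1.5}
    - {"delta_pos": [0, 0, 0], "delta_rot": [0, 0, 0], "hand": 1.5}
    - {"delta_pos": [0, 0, 0], "delta_rot": [0, 0, 0], "hand": 1.5}
  grip_force: 40

```text
time_s: 6.97
tcp_pos: [0.5551, 0.2851, -0.009]
tool_rot: [180.0, -0.0, -153.5]
ft_force: [-0.4, 0.0, 0.6]
finger_gap: 0.0225
gripper_force: 40.0
```

Request:
servo_tool:
  steps:
    - {"delta_pos": [0, 0, 0.3], "delta_rot": [0, 0, 0], "hand": 1.5}
    - {"delta_pos": [0, 0, 0.8], "delta_rot": [0, 0, 0], "hand": 1.5}
    - {"delta_pos": [0, 0, 1.5], "delta_rot": [0, 0, 0], "hand": 1.5}
    - {"delta_pos": [0, 0, 2], "delta_rot": [0, 0, 0], "hand": 1.5}
    - {"delta_pos": [0, 0, 2], "delta_rot": [0, 0, 0], "hand": 1.5}
    - {"delta_pos": [0, 0, 2], "delta_rot": [0, 0, 0], "hand": 1.5}
    - {"delta_pos": [0, 0, 2], "delta_rot": [0, 0, 0], "hand": 1.5}
    - {"delta_pos": [0, 0, 2], "delta_rot": [0, 0, 0], "hand": 1.5}
    - {"delta_pos": [0, 0, 2], "delta_rot": [0, 0, 0], "hand": 1.5}
    - {"delta_pos": [0, 0, 2], "delta_rot": [0, 0, 0], "hand": 1.5}
    - {"delta_pos": [0, 0, 2], "delta_rot": [0, 0, 0], "hand": 1.5}
    - {"delta_pos": [0, 0, 2], "delta_rot": [0, 0, 0], "hand": 1.5}
    - {"delta_pos": [0, 0, 2], "delta_rot": [0, 0, 0], "hand": 1.5}
    - {"delta_pos": [0, 0, 2], "delta_rot": [0, 0, 0], "hand": 1.5}
    - {"delta_pos": [0, 0, 2], "delta_rot": [0, 0, 0], "hand": 1.5}
    - {"delta_pos": [0, 0, 1.5], "delta_rot": [0, 0, 0], "hand": 1.5}
    - {"delta_pos": [0, 0, 0.8], "delta_rot": [0, 0, 0], "hand": 1.5}
    - {"delta_pos": [0, 0, 0.3], "delta_rot": [0, 0, 0], "hand": 1.5}
    - {"delta_pos": [0, 0, 0], "delta_rot": [0, 0, 0], "hand": 1.5}

```text
time_s: 8.55
tcp_pos: [0.555, 0.2851, 0.2839]
tool_rot: [-180.0, 0.1, -153.5]
ft_force: [0.4, 0.1, -0.8]
finger_gap: 0.0225
gripper_force: 40.0
```

```bash
python3 - <<'E'
from h import *
np.set_printoptions(precision=4,suppress=True)
a=grab_frame("scene")
for l in("paddle","paddle_collar","paddle_blade"):print(l,[(w(d["position"],"scene"),d["score"]) for d in mark_of(l,"scene")[:2]])
s=arm.get_state();print(s["tcp_pos"],s["finger_gap"],s["gripper_force"])
save(cv2.resize(a[60:240,130:370],(800,600),interpolation=2),"c6.png")
E
```

```text
paddle [(array([0.5595, 0.2865, 0.3035]), 0.72)]
paddle_collar [(array([0.6048, 0.3088, 0.2948]), 0.69)]
paddle_blade [(array([0.6798, 0.3489, 0.2755]), 0.61)]
[0.5546 0.2849 0.282 ] 0.022200599716222773 39.99967932701111
```

View pics/c6.png

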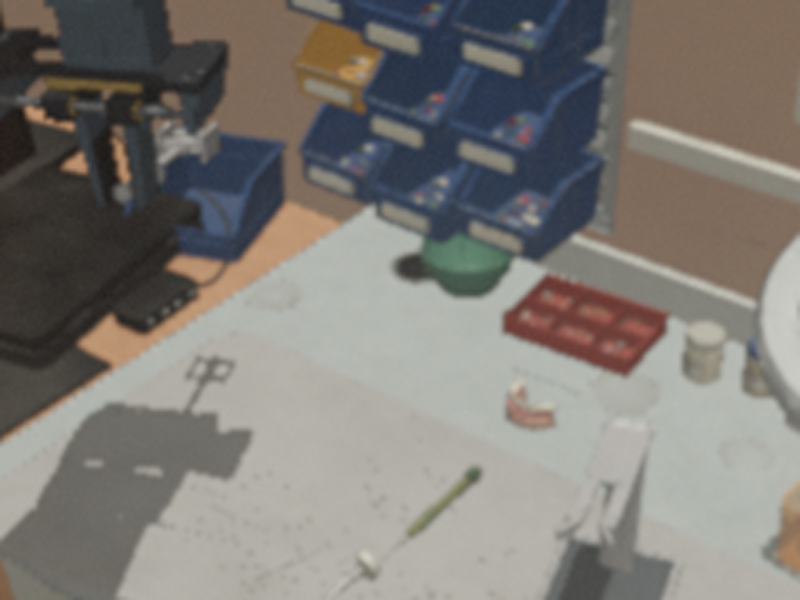

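The paddle is held level at crop (125–215,130–195), blade toward the bins. Next I'm lowering the grip to let it swing.

Request:
servo_tool:
  steps:
    - {"delta_pos": [0, 0, 0], "delta_rot": [0, 0, 0], "hand": 1.5}
    - {"delta_pos": [0, 0, 0], "delta_rot": [0, 0, 0], "hand": 1.5}
    - {"delta_pos": [0, 0, 0], "delta_rot": [0, 0, 0], "hand": 1.5}
    - {"delta_pos": [0, 0, 0], "delta_rot": [0, 0, 0], "hand": 1.5}
    - {"delta_pos": [0, 0, 0], "delta_rot": [0, 0, 0], "hand": 1.5}
    - {"delta_pos": [0, 0, 0], "delta_rot": [0, 0, 0], "hand": 1.5}
    - {"delta_pos": [0, 0, 0], "delta_rot": [0, 0, 0], "hand": 1.5}
    - {"delta_pos": [0, 0, 0], "delta_rot": [0, 0, 0], "hand": 1.5}
    - {"delta_pos": [0, 0, 0], "delta_rot": [0, 0, 0], "hand": 1.5}
    - {"delta_pos": [0, 0, 0], "delta_rot": [0, 0, 0], "hand": 1.5}
    - {"delta_pos": [0, 0, 0], "delta_rot": [0, 0, 0], "hand": 1.5}
    - {"delta_pos": [0, 0, 0], "delta_rot": [0, 0, 0], "hand": 1.5}
    - {"delta_pos": [0, 0, 0], "delta_rot": [0, 0, 0], "hand": 1.5}
    - {"delta_pos": [0, 0, 0], "delta_rot": [0, 0, 0], "hand": 1.5}
    - {"delta_pos": [0, 0, 0], "delta_rot": [0, 0, 0], "hand": 1.5}
    - {"delta_pos": [0, 0, 0], "delta_rot": [0, 0, 0], "hand": 1.5}
  grip_force: 4

```text
time_s: 10.08
tcp_pos: [0.5551, 0.2851, 0.283]
tool_rot: [-180.0, -0.0, -153.5]
ft_force: [0.3, -0.1, -0.8]
finger_gap: 0.0238
gripper_force: 4.0
```

```bash
cat >m.py <<'E'
from h import *
np.set_printoptions(precision=4,suppress=True)
for i in range(2):
  a=grab_frame("scene")
  for l in("paddle","paddle_collar","paddle_blade"):print(l,[(w(d["position"],"scene"),d["score"]) for d in mark_of(l,"scene")[:1]])
s=arm.get_state();print(s["tcp_pos"],s["finger_gap"],s["gripper_force"],s["time_s"])
E
python3 m.py
```

```text
paddle [(array([0.5605, 0.2827, 0.3018]), 0.94)]
paddle_collar [(array([0.5515, 0.2846, 0.249 ]), 0.63)]
paddle_blade [(array([0.5363, 0.2713, 0.1596]), 0.77)]
paddle [(array([0.5586, 0.2851, 0.2993]), 0.52)]
paddle_collar [(array([0.572 , 0.2935, 0.252 ]), 0.63)]
paddle_blade [(array([0.5948, 0.3023, 0.1671]), 0.85)]
[0.5551 0.2851 0.283 ] 0.023982850937243717 3.999972492456436 10.4833
```

Request:
servo_tool:
  steps:
    - {"delta_pos": [0, 0, 0], "delta_rot": [0, 0, 0], "hand": 1.5}
    - {"delta_pos": [0, 0, 0], "delta_rot": [0, 0, 0], "hand": 1.5}
    - {"delta_pos": [0, 0, 0], "delta_rot": [0, 0, 0], "hand": 1.5}
    - {"delta_pos": [0, 0, 0], "delta_rot": [0, 0, 0], "hand": 1.5}
    - {"delta_pos": [0, 0, 0], "delta_rot": [0, 0, 0], "hand": 1.5}
    - {"delta_pos": [0, 0, 0], "delta_rot": [0, 0, 0], "hand": 1.5}
    - {"delta_pos": [0, 0, 0], "delta_rot": [0, 0, 0], "hand": 1.5}
    - {"delta_pos": [0, 0, 0], "delta_rot": [0, 0, 0], "hand": 1.5}
    - {"delta_pos": [0, 0, 0], "delta_rot": [0, 0, 0], "hand": 1.5}
    - {"delta_pos": [0, 0, 0], "delta_rot": [0, 0, 0], "hand": 1.5}
    - {"delta_pos": [0, 0, 0], "delta_rot": [0, 0, 0], "hand": 1.5}
    - {"delta_pos": [0, 0, 0], "delta_rot": [0, 0, 0], "hand": 1.5}
    - {"delta_pos": [0, 0, 0], "delta_rot": [0, 0, 0], "hand": 1.5}
    - {"delta_pos": [0, 0, 0], "delta_rot": [0, 0, 0], "hand": 1.5}
    - {"delta_pos": [0, 0, 0], "delta_rot": [0, 0, 0], "hand": 1.5}
    - {"delta_pos": [0, 0, 0], "delta_rot": [0, 0, 0], "hand": 1.5}
    - {"delta_pos": [0, 0, 0], "delta_rot": [0, 0, 0], "hand": 1.5}
    - {"delta_pos": [0, 0, 0], "delta_rot": [0, 0, 0], "hand": 1.5}
    - {"delta_pos": [0, 0, 0], "delta_rot": [0, 0, 0], "hand": 1.5}
    - {"delta_pos": [0, 0, 0], "delta_rot": [0, 0, 0], "hand": 1.5}
  grip_force: 4.5

```text
time_s: 12.15
tcp_pos: [0.5551, 0.2851, 0.283]
tool_rot: [-180.0, -0.0, -153.5]
ft_force: [0.0, 0.1, -0.9]
finger_gap: 0.0235
gripper_force: 4.5
```

```bash
python3 m.py
```

```text
paddle [(array([0.5591, 0.2842, 0.2977]), 0.91)]
paddle_collar [(array([0.5583, 0.2852, 0.25  ]), 0.71)]
paddle_blade []
paddle []
paddle_collar [(array([0.5605, 0.2899, 0.2492]), 0.95)]
paddle_blade [(array([0.5523, 0.2847, 0.1569]), 0.6)]
[0.5551 0.2851 0.283 ] 0.023570799852445493 4.499963074922562 12.55
```

Request:
servo_tool:
  steps:
    - {"delta_pos": [0, 0, 0], "delta_rot": [0, 0, 0], "hand": 1.5}
    - {"delta_pos": [0, 0, 0], "delta_rot": [0, 0, 0], "hand": 1.5}
    - {"delta_pos": [0, 0, 0], "delta_rot": [0, 0, 0], "hand": 1.5}
    - {"delta_pos": [0, 0, 0], "delta_rot": [0, 0, 0], "hand": 1.5}
    - {"delta_pos": [0, 0, 0], "delta_rot": [0, 0, 0], "hand": 1.5}
    - {"delta_pos": [0, 0, 0], "delta_rot": [0, 0, 0], "hand": 1.5}
    - {"delta_pos": [0, 0, 0], "delta_rot": [0, 0, 0], "hand": 1.5}
    - {"delta_pos": [0, 0, 0], "delta_rot": [0, 0, 0], "hand": 1.5}
    - {"delta_pos": [0, 0, 0], "delta_rot": [0, 0, 0], "hand": 1.5}
    - {"delta_pos": [0, 0, 0], "delta_rot": [0, 0, 0], "hand": 1.5}
    - {"delta_pos": [0, 0, 0], "delta_rot": [0, 0, 0], "hand": 1.5}
    - {"delta_pos": [0, 0, 0], "delta_rot": [0, 0, 0], "hand": 1.5}
    - {"delta_pos": [0, 0, 0], "delta_rot": [0, 0, 0], "hand": 1.5}
    - {"delta_pos": [0, 0, 0], "delta_rot": [0, 0, 0], "hand": 1.5}
    - {"delta_pos": [0, 0, 0], "delta_rot": [0, 0, 0], "hand": 1.5}
    - {"delta_pos": [0, 0, 0], "delta_rot": [0, 0, 0], "hand": 1.5}
  grip_force: 3.5

```text
time_s: 13.88
tcp_pos: [0.5551, 0.2851, 0.283]
tool_rot: [-180.0, -0.0, -153.5]
ft_force: [-0.1, -0.3, -1.5]
finger_gap: 0.0237
gripper_force: 3.5
```

```bash
python3 m.py; python3 - <<'E'
from h import *
im=grab_frame("scene"); r=masks_of("paddle","scene")
for d in r[:2]:
  ys,xs=np.nonzero(d["pixels"]);print(d["score"],len(xs),[(y,xs[ys==y].mean().round(1)) for y in range(ys.min(),ys.max()+1,6) if (ys==y).any()])
t=arm.get_state()["tcp_pos"]
for z in(.3,.25,.16):print(proj(np.r_[t[:2],z],"scene"))
E
```

```text
paddle [(array([0.5575, 0.2868, 0.2987]), 0.84)]
paddle_collar [(array([0.5569, 0.2871, 0.2476]), 0.78)]
paddle_blade [(array([0.5532, 0.2834, 0.1594]), 0.73)]
paddle [(array([ 0.5306, -0.3695,  0.    ]), 0.74)]
paddle_collar [(array([0.5574, 0.2885, 0.2472]), 0.58)]
paddle_blade [(array([0.554 , 0.282 , 0.1583]), 0.72)]
[0.5551 0.2851 0.283 ] 0.023989189262164146 3.4999752044677734 14.2833
0.94 377 [(116, np.float64(167.5)), (122, np.float64(169.0)), (128, np.float64(170.5)), (134, np.float64(171.5)), (140, np.float64(172.5)), (146, np.float64(174.5)), (152, np.float64(175.0)), (158, np.float64(177.0)), (164, np.float64(177.5)), (170, np.float64(181.0))]
(np.float64(167.77460519416042), np.float64(118.49827695490843))
(np.float64(171.09522579279133), np.float64(134.58890695380893))
(np.float64(176.58656775130953), np.float64(161.1296812258551))
```

Request:
servo_tool:
  steps:
    - {"delta_pos": [0, 0, 0], "delta_rot": [0, 0, 0], "hand": 1.5}
    - {"delta_pos": [-0.22, -0.8, 0], "delta_rot": [0, 0, -0.01], "hand": 1.5}
    - {"delta_pos": [-0.22, -1.6, 0], "delta_rot": [0, 0, -0.01], "hand": 1.5}
    - {"delta_pos": [-0.22, -2.4, -0.4], "delta_rot": [0, 0, -0.01], "hand": 1.5}
    - {"delta_pos": [-0.22, -2.8, -0.4], "delta_rot": [0, 0, -0.01], "hand": 1.5}
    - {"delta_pos": [-0.22, -2.8, -0.4], "delta_rot": [0, 0, -0.01], "hand": 1.5}
    - {"delta_pos": [-0.22, -2.8, -0.4], "delta_rot": [0, 0, -0.01], "hand": 1.5}
    - {"delta_pos": [-0.22, -2.8, -0.4], "delta_rot": [0, 0, -0.01], "hand": 1.5}
    - {"delta_pos": [-0.22, -2.8, -0.4], "delta_rot": [0, 0, -0.01], "hand": 1.5}
    - {"delta_pos": [-0.22, -2.8, -0.4], "delta_rot": [0, 0, -0.01], "hand": 1.5}
    - {"delta_pos": [-0.22, -2.8, -0.4], "delta_rot": [0, 0, -0.01], "hand": 1.5}
    - {"delta_pos": [-0.22, -2.8, -0.4], "delta_rot": [0, 0, -0.01], "hand": 1.5}
    - {"delta_pos": [-0.22, -2.8, -0.4], "delta_rot": [0, 0, -0.01], "hand": 1.5}
    - {"delta_pos": [-0.22, -2.8, -0.4], "delta_rot": [0, 0, -0.01], "hand": 1.5}
    - {"delta_pos": [-0.22, -2.8, -0.4], "delta_rot": [0, 0, -0.01], "hand": 1.5}
    - {"delta_pos": [-0.22, -2.8, -0.4], "delta_rot": [0, 0, -0.01], "hand": 1.5}
    - {"delta_pos": [-0.22, -2.8, -0.4], "delta_rot": [0, 0, -0.01], "hand": 1.5}
    - {"delta_pos": [-0.22, -2.4, -0.4], "delta_rot": [0, 0, -0.01], "hand": 1.5}
    - {"delta_pos": [-0.22, -1.6, -0.4], "delta_rot": [0, 0, -0.003], "hand": 1.5}
    - {"delta_pos": [-0.1, -0.6, -0.1], "delta_rot": [0, 0, 0], "hand": 1.5}
  grip_force: 30

```text
time_s: 16.05
tcp_pos: [0.513, -0.1754, 0.2175]
tool_rot: [180.0, -0.0, -163.5]
ft_force: [0.2, 0.9, -1.1]
finger_gap: 0.0223
gripper_force: 30.0
```

```bash
python3 m.py; python3 - <<'E'
from h import *
im=grab_frame("scene"); save(cv2.resize(im[110:260,245:445],(800,600),interpolation=2),"c7.png")
r=masks_of("paddle","scene")
for d in r[:2]:
  ys,xs=np.nonzero(d["pixels"]);print(d["score"],len(xs),[(y,xs[ys==y].mean().round(1)) for y in range(ys.min(),ys.max()+1,6) if (ys==y).any()])
t=arm.get_state()["tcp_pos"]
for z in(.238,.188,.098):print(proj(np.r_[t[:2],z],"scene"))
print([w(d["position"],"scene") for d in mark_of("fork_seat","scene")[:1]])
E
```

```text
paddle [(array([ 0.5177, -0.1744,  0.2341]), 0.96)]
paddle_collar [(array([ 0.5157, -0.174 ,  0.181 ]), 0.82)]
paddle_blade [(array([ 0.5079, -0.1765,  0.0888]), 0.79)]
paddle [(array([ 0.5171, -0.1733,  0.2347]), 0.75)]
paddle_collar [(array([ 0.5184, -0.1746,  0.1831]), 0.87)]
paddle_blade [(array([ 0.5144, -0.1729,  0.0928]), 0.68)]
[ 0.5146 -0.1722  0.2182] 0.022484118709878893 29.99985158443451 16.45
0.91 519 [(208, np.float64(301.5)), (214, np.float64(300.5)), (220, np.float64(300.5)), (226, np.float64(299.5)), (232, np.float64(300.0)), (238, np.float64(299.0)), (244, np.float64(298.5)), (250, np.float64(294.5)), (256, np.float64(296.7)), (262, np.float64(297.1))]
(np.float64(300.97585920725396), np.float64(211.96308787513615))
(np.float64(299.8805744259454), np.float64(227.78260309052627))
(np.float64(298.10525489153326), np.float64(253.37032424849326))
[array([ 0.61725155, -0.14222961,  0.1703936 ])]
```

View pics/c7.png

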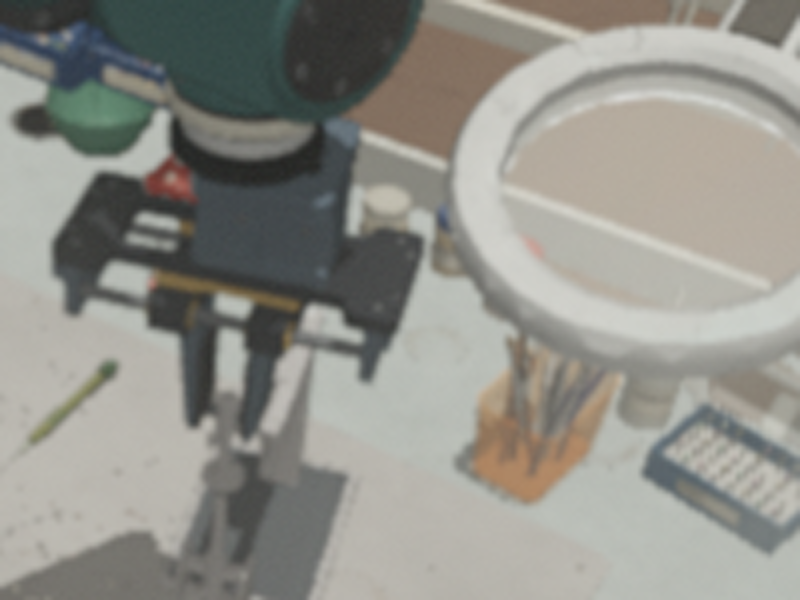

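```bash
python3 - <<'E'
from h import *
np.set_printoptions(precision=4,suppress=True)
f=lambda x,y,z:ray((175+x/4.7-.4,160+y/4.7-.4),"scene",z)
for p in((645,213),(612,287),(580,283),(645,293)):print(f(*p,.172))
# fine crop of initial pictures, side by side
im=cv2.imread("pics/scene0.png")[180:235,290:335]; t=cv2.imread("pics/top0.png")[185:240,285:330]
cv2.imwrite("pics/c8.png",cv2.hconcat([cv2.resize(i,(400,489),interpolation=cv2.INTER_CUBIC) for i in(im,t)]))
# predicted positions for hypothesised seat, in that crop
a=np.radians(16)
for n,c,ox,oy in(("scene","scene",290,180),("top","top",285,185)):
  for s in([.6145,-.1425],):
    for d in(0,.035,.062):
      for l in(-.0065,.0065):
        u=proj([s[0]-d*np.cos(a)-l*np.sin(a),s[1]-d*np.sin(a)+l*np.cos(a),.17],c);print(n,d,l,np.round([(u[0]-ox+.5)*8.89+(400 if c=="top" else 0),(u[1]-oy+.5)*8.89]))
E
```

```text
[ 0.614  -0.1444  0.172 ]
[ 0.5556 -0.1608  0.172 ]
[ 0.5483 -0.1459  0.172 ]
[ 0.5618 -0.1768  0.172 ]
scene 0 -0.0065 [215. 233.]
scene 0 0.0065 [171. 222.]
scene 0.035 -0.0065 [181. 312.]
scene 0.035 0.0065 [136. 301.]
scene 0.062 -0.0065 [154. 377.]
scene 0.062 0.0065 [108. 365.]
top 0 -0.0065 [572. 201.]
top 0 0.0065 [535. 213.]
top 0.035 -0.0065 [606. 301.]
top 0.035 0.0065 [569. 313.]
top 0.062 -0.0065 [633. 378.]
top 0.062 0.0065 [595. 390.]
```

View pics/c8.png

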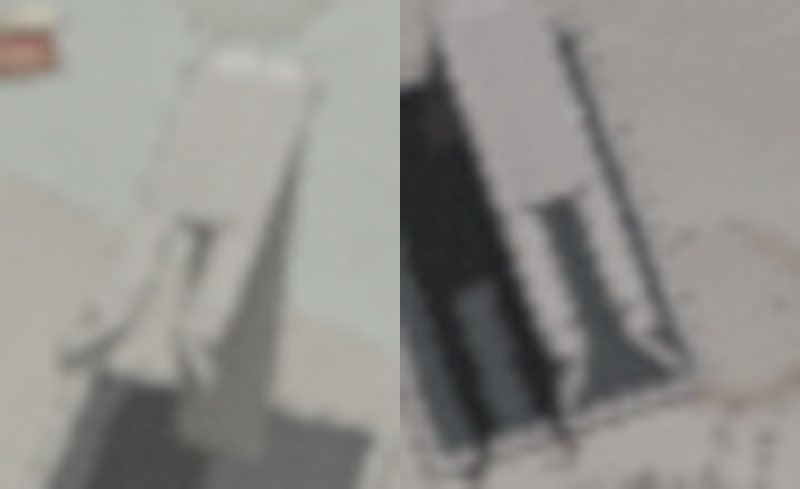

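The crop shows the slot's closed end at (203,222) in scene and (557,200) in top. That puts the seat near (0.6155, -0.144), yaw 16.5°. The paddle hangs plumb in front of the mouth.

Request:
servo_tool:
  steps:
    - {"delta_pos": [0.04, -0.14, 0.4], "delta_rot": [0, 0, 0], "hand": 1.5}
    - {"delta_pos": [0.3, 0.09, 0], "delta_rot": [0, 0, 0], "hand": 1.5}
    - {"delta_pos": [0.6, 0.178, 0], "delta_rot": [0, 0, 0], "hand": 1.5}
    - {"delta_pos": [0.6, 0.178, 0], "delta_rot": [0, 0, 0], "hand": 1.5}
    - {"delta_pos": [0.6, 0.178, 0], "delta_rot": [0, 0, 0], "hand": 1.5}
    - {"delta_pos": [0.6, 0.178, 0], "delta_rot": [0, 0, 0], "hand": 1.5}
    - {"delta_pos": [0.6, 0.178, 0], "delta_rot": [0, 0, 0], "hand": 1.5}
    - {"delta_pos": [0.6, 0.178, 0], "delta_rot": [0, 0, 0], "hand": 1.5}
    - {"delta_pos": [0.6, 0.178, 0], "delta_rot": [0, 0, 0], "hand": 1.5}
    - {"delta_pos": [0.6, 0.178, 0], "delta_rot": [0, 0, 0], "hand": 1.5}
    - {"delta_pos": [0.4, 0.119, 0], "delta_rot": [0, 0, 0], "hand": 1.5}
    - {"delta_pos": [0.25, 0.074, 0], "delta_rot": [0, 0, 0], "hand": 1.5}
    - {"delta_pos": [0, 0, 0], "delta_rot": [0, 0, 0], "hand": 1.5}
    - {"delta_pos": [0, 0, 0], "delta_rot": [0, 0, 0], "hand": 1.5}
  grip_force: 30

```text
time_s: 17.77
tcp_pos: [0.5723, -0.1572, 0.2219]
tool_rot: [180.0, -0.0, -163.4]
ft_force: [-0.7, 0.2, -1.5]
finger_gap: 0.0222
gripper_force: 30.0
```

```bash
python3 - <<'E'
from h import *
np.set_printoptions(precision=4,suppress=True)
im=grab_frame("scene"); save(cv2.resize(im[170:245,270:370],(800,600),interpolation=2),"c9.png")
s=arm.get_state();t=s["tcp_pos"];print(t,s["ft_force"],s["ft_torque"])
for l in("paddle","paddle_collar","paddle_blade"):print(l,[w(d["position"],"scene") for d in mark_of(l,"scene")[:1]])
for z in(.242,.192,.17):
  u=proj(np.r_[t[:2],z],"scene");print(((u[0]-270)*8,(u[1]-170)*8))
E
```

```text
[ 0.5722 -0.1572  0.222 ] [-0.2272 -0.4916 -1.0511] [ 0.0741 -0.0055 -0.031 ]
paddle [array([ 0.5757, -0.159 ,  0.2387])]
paddle_collar [array([ 0.5757, -0.156 ,  0.186 ])]
paddle_blade [array([ 0.5701, -0.1597,  0.0958])]
(np.float64(312.93927599766675), np.float64(195.19827985417737))
(np.float64(302.1485334502031), np.float64(321.6901362496476))
(np.float64(297.6442060167833), np.float64(374.42984694830875))
```

View pics/c9.png

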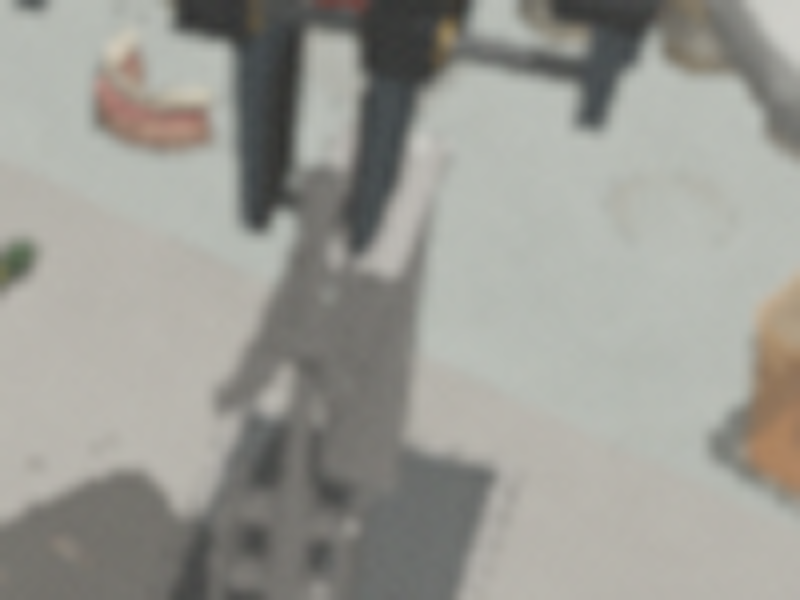

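The shaft, at (298,374) on the tine plane, lies between the tines with their tips at (225,400) and (320,410). There is no contact force, so I'm continuing in.

Request:
servo_tool:
  steps:
    - {"delta_pos": [0.4, 0.12, 0], "delta_rot": [0, 0, 0], "hand": 1.5}
    - {"delta_pos": [0.5, 0.148, 0], "delta_rot": [0, 0, 0], "hand": 1.5}
    - {"delta_pos": [0.5, 0.148, 0], "delta_rot": [0, 0, 0], "hand": 1.5}
    - {"delta_pos": [0.4, 0.12, 0], "delta_rot": [0, 0, 0], "hand": 1.5}
    - {"delta_pos": [0.2, 0.06, 0], "delta_rot": [0, 0, 0], "hand": 1.5}
    - {"delta_pos": [0, 0, 0], "delta_rot": [0, 0, 0], "hand": 1.5}

```text
time_s: 18.47
tcp_pos: [0.5929, -0.1511, 0.2219]
tool_rot: [180.0, -0.0, -163.4]
ft_force: [1.0, -0.3, -0.4]
finger_gap: 0.0226
gripper_force: 30.0
```

Request:
servo_tool:
  steps:
    - {"delta_pos": [0.4, 0.12, 0], "delta_rot": [0, 0, 0], "hand": 1.5}
    - {"delta_pos": [0.5, 0.148, 0], "delta_rot": [0, 0, 0], "hand": 1.5}
    - {"delta_pos": [0.4, 0.12, 0], "delta_rot": [0, 0, 0], "hand": 1.5}
    - {"delta_pos": [0.3, 0.09, 0], "delta_rot": [0, 0, 0], "hand": 1.5}
    - {"delta_pos": [0.2, 0.06, 0], "delta_rot": [0, 0, 0], "hand": 1.5}
    - {"delta_pos": [0, 0, 0], "delta_rot": [0, 0, 0], "hand": 1.5}

```text
time_s: 18.97
tcp_pos: [0.6108, -0.1458, 0.222]
tool_rot: [-180.0, 0.0, -163.4]
ft_force: [0.3, 0.3, -1.0]
finger_gap: 0.0224
gripper_force: 30.0
```

```bash
python3 m.py; python3 - <<'E'
from h import *
s=arm.get_state();print(s["ft_force"],s["ft_torque"])
E
```

```text
paddle [(array([ 0.6132, -0.1505,  0.2388]), 0.59)]
paddle_collar [(array([ 0.6139, -0.145 ,  0.1856]), 0.87)]
paddle_blade [(array([ 0.6128, -0.1431,  0.1881]), 0.7)]
paddle [(array([ 0.6158, -0.1469,  0.2408]), 0.7)]
paddle_collar [(array([ 0.6142, -0.1456,  0.1866]), 0.57)]
paddle_blade [(array([ 0.6074, -0.1489,  0.0939]), 0.81)]
[ 0.6103 -0.1459  0.2221] 0.02226630043577452 29.99980330467224 19.3667
[-0.10175603 -0.12987445 -1.17453117] [0.07697651 0.00169602 0.00187626]
```

Request:
servo_tool:
  steps:
    - {"delta_pos": [0, 0, -0.3], "delta_rot": [0, 0, 0], "hand": 1.5}
    - {"delta_pos": [0, 0, -0.3], "delta_rot": [0, 0, 0], "hand": 1.5}
    - {"delta_pos": [0, 0, -0.3], "delta_rot": [0, 0, 0], "hand": 1.5}
    - {"delta_pos": [0, 0, -0.2], "delta_rot": [0, 0, 0], "hand": 1.5}
    - {"delta_pos": [0, 0, -0.2], "delta_rot": [0, 0, 0], "hand": 1.5}
    - {"delta_pos": [0, 0, -0.1], "delta_rot": [0, 0, 0], "hand": 1.5}
    - {"delta_pos": [0, 0, 0], "delta_rot": [0, 0, 0], "hand": 1.5}
  grip_force: 8

```text
time_s: 19.95
tcp_pos: [0.6103, -0.1459, 0.2077]
tool_rot: [180.0, -0.0, -163.4]
ft_force: [0.4, 0.4, -0.5]
finger_gap: 0.0238
gripper_force: 8.0
```

Request:
servo_tool:
  steps:
    - {"delta_pos": [0, 0, -0.1], "delta_rot": [0, 0, 0], "hand": 1.5}
    - {"delta_pos": [0, 0, -0.1], "delta_rot": [0, 0, 0], "hand": 1.5}
    - {"delta_pos": [0, 0, 0], "delta_rot": [0, 0, 0], "hand": 1.5}

```text
time_s: 20.2
tcp_pos: [0.6104, -0.1459, 0.2059]
tool_rot: [180.0, -0.0, -163.4]
ft_force: [-1.0, -0.4, -2.1]
finger_gap: 0.0235
gripper_force: 8.0
```

Request:
servo_tool:
  steps:
    - {"delta_pos": [0, 0, -0.1], "delta_rot": [0, 0, 0], "hand": 1.5}
    - {"delta_pos": [0, 0, -0.1], "delta_rot": [0, 0, 0], "hand": 1.5}
    - {"delta_pos": [0, 0, 0], "delta_rot": [0, 0, 0], "hand": 1.5}

```text
time_s: 20.45
tcp_pos: [0.6106, -0.146, 0.2043]
tool_rot: [-180.0, 0.0, -163.4]
ft_force: [-0.6, -0.3, 1.1]
finger_gap: 0.0231
gripper_force: 8.0
```

Request:
servo_tool:
  steps:
    - {"delta_pos": [0, 0, -0.1], "delta_rot": [0, 0, 0], "hand": 1.5}
    - {"delta_pos": [0, 0, 0], "delta_rot": [0, 0, 0], "hand": 1.5}
  grip_force: 4

```text
time_s: 20.62
tcp_pos: [0.6107, -0.146, 0.2034]
tool_rot: [-180.0, 0.0, -163.4]
ft_force: [-1.0, 0.4, 4.5]
finger_gap: 0.0241
gripper_force: 4.0
```

```bash
python3 m.py; python3 - <<'E'
from h import *
for i in range(4):
  grab_frame("scene");s=arm.get_state();print(s["ft_force"],s["ft_torque"])
E
```

```text
paddle [(array([ 0.6128, -0.1483,  0.2194]), 0.62)]
paddle_collar [(array([ 0.615 , -0.1454,  0.173 ]), 0.87)]
paddle_blade [(array([ 0.6096, -0.1475,  0.081 ]), 0.62)]
paddle [(array([ 0.6133, -0.1461,  0.2205]), 0.87)]
paddle_collar [(array([ 0.6119, -0.1446,  0.1698]), 0.82)]
paddle_blade [(array([ 0.6095, -0.1464,  0.0767]), 0.74)]
[ 0.6106 -0.146   0.2034] 0.023832827825115064 4.003471881151199 21.0167
[-1.54288989  0.47919544  5.90189887] [0.01453091 0.23241053 0.0290659 ]
[-0.38584892 -0.34562158  5.86433777] [ 0.02260542  0.26056891 -0.0414957 ]
[-2.59077178 -0.81500353  5.7831765 ] [ 0.00998321  0.23647769 -0.02234021]
[-1.30838011 -0.25827515  5.10598688] [0.0063919  0.23760026 0.00095861]
```

Contact of about 5.5 N and the collar at z≈0.171 show it's seated, so I'm releasing.

Request:
servo_tool:
  steps:
    - {"delta_pos": [0, 0, 0], "delta_rot": [0, 0, 0], "hand": 2.6}
    - {"delta_pos": [0, 0, 0], "delta_rot": [0, 0, 0], "hand": 3}
    - {"delta_pos": [0, 0, 0], "delta_rot": [0, 0, 0], "hand": 3.5}
    - {"delta_pos": [0, 0, 0], "delta_rot": [0, 0, 0], "hand": 4}
    - {"delta_pos": [0, 0, 0], "delta_rot": [0, 0, 0], "hand": 5}
    - {"delta_pos": [0, 0, 0], "delta_rot": [0, 0, 0], "hand": 6}
    - {"delta_pos": [0, 0, 0], "delta_rot": [0, 0, 0], "hand": 6}
    - {"delta_pos": [0, 0, 0.5], "delta_rot": [0, 0, 0], "hand": 6}
    - {"delta_pos": [0, 0, 1], "delta_rot": [0, 0, 0], "hand": 6}
    - {"delta_pos": [0, 0, 1.5], "delta_rot": [0, 0, 0], "hand": 6}
    - {"delta_pos": [0, 0, 2], "delta_rot": [0, 0, 0], "hand": 6}
    - {"delta_pos": [0, 0, 2], "delta_rot": [0, 0, 0], "hand": 6}
    - {"delta_pos": [0, 0, 2], "delta_rot": [0, 0, 0], "hand": 6}
    - {"delta_pos": [0, 0, 2], "delta_rot": [0, 0, 0], "hand": 6}
    - {"delta_pos": [0, 0, 1.5], "delta_rot": [0, 0, 0], "hand": 6}
    - {"delta_pos": [0, 0, 0.5], "delta_rot": [0, 0, 0], "hand": 6}
    - {"delta_pos": [0, 0, 0], "delta_rot": [0, 0, 0], "hand": 6}
    - {"delta_pos": [0, 0, 0], "delta_rot": [0, 0, 0], "hand": 6}

```text
time_s: 22.72
tcp_pos: [0.6102, -0.1458, 0.3328]
tool_rot: [180.0, -0.0, -163.4]
ft_force: [-0.3, -0.3, -0.3]
finger_gap: 0.0597
gripper_force: 0.0
```

```bash
python3 m.py; python3 - <<'E'
from h import *
im=grab_frame("scene"); 
r=masks_of("paddle","scene")
for d in r[:1]:
  ys,xs=np.nonzero(d["pixels"]);print(d["score"],len(xs),[(int(y),round(xs[ys==y].mean(),1)) for y in range(ys.min(),ys.max()+1,6) if (ys==y).any()])
for z in(.22,.17,.08):print(proj([.6107,-.146,z],"scene"))
E
```

```text
paddle [(array([ 0.6133, -0.1471,  0.2196]), 0.87)]
paddle_collar [(array([ 0.6149, -0.1445,  0.1685]), 0.67)]
paddle_blade [(array([ 0.61  , -0.1479,  0.0763]), 0.88)]
paddle [(array([ 0.6117, -0.15  ,  0.2207]), 0.91)]
paddle_collar [(array([ 0.6124, -0.1431,  0.1701]), 0.73)]
paddle_blade [(array([ 0.6125, -0.1471,  0.0796]), 0.63)]
[ 0.6103 -0.1458  0.3326] 0.059954075407153896 0.0 23.1167
0.89 413 [(188, np.float64(313.5)), (194, np.float64(313.0)), (200, np.float64(312.0)), (206, np.float64(311.5)), (224, np.float64(307.5)), (230, np.float64(309.5)), (236, np.float64(309.5))]
(np.float64(313.03742542157994), np.float64(191.24117558684415))
(np.float64(311.61072678596827), np.float64(206.4601121514768))
(np.float64(309.27679202601496), np.float64(231.3047842830416))
```

Seated plumb, released and clear of the gripper, so I'm handing in.

```bash
python3 -c "
from workcell import arm
print(arm.finish_job())"
```

```text
the job is handed in; nothing more can be done
None
```

The job is handed in at about 23 s of the 48 s: the paddle swung down and hung plumb in the air, then went into the fork with its collar on the tines. It was released, still plumb in the last measurement, and the bystanders were left alone.

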